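# Tighten the clamp nut of a drilling jig

## Robot

A 6-joint arm with a two-finger parallel gripper is mounted at the origin on the work surface. World frame = base frame: x ahead of the robot, y to its left, z up, the work surface at z = 0. Lengths are in mm, angles in degrees, forces in N, time in s.
With the tool pointing down it reaches from about 350 to 850 mm from the base axis. Payload 8.1 kg.
Tool frame: the origin (TCP) lies on the centre line of the jaws, within the pads' length; the fingertips stand 19 mm ahead of it and the grasp point (between the pads) is the TCP (r.tip_reach is the z of the fingertips in the tool frame, in mm); z points along the fingers, y is the line along which they close (so a half turn about z gives the same grasp; the last joint's range is limited). The gripper opens to 85 mm and grips with 20 to 120 N. Pads are 22 mm wide; open, the fingers measure 114 mm over their backs; the gripper's body (76 mm by 85 mm) begins 54 mm behind the grasp point. The pads swing forward as they close: fully open they stand 13 mm farther back than shut.
Start: joints at [-71.929, 7.471, 85.268, -0, 87.261, -4.893], TCP at [234.113, -552.446, 250.292] pointing down, gripper open.
Joint ranges: [-169.43, 169.43], [-51.17, 129.36], [1.28, 143.12], [-76.62, 256.62], [0, 156.53], [-152.29, 152.29]. Speed limits (degrees/s): [136.94, 136.94, 159.86, 180, 180, 180].

## Interface

Orientations are given as [roll, pitch, yaw] about the fixed x, y, z axes, in that order (R = Rz(yaw) Ry(pitch) Rx(roll)).
In Python, from bench import r gives the robot as it stands. The module is installed in compiled form; this text tells all that it offers.
- The arm moves only by the shell command python3 -m handwheel 'ROWS' [FORCE]. ROWS is JSON, a list of rows, each a list of 7 numbers: the shift along the tool's x, y, z in m, then the turn, a rotation vector about the tool's x, y, z in degrees, then the finger opening in m, from 0 to 0.0854. In form: [[tx, ty, tz, ax, ay, az, claw], ...]. A call has 1 to 8 rows; each row shifts and turns the commanded pose from where the row before left it, along the tool's axes as they then stand; what a row does not reach is not made up. A row lasts 1/12 s, in which the tool goes at most 41.7 mm and 7.16 degrees, less where a joint would pass 70% of its speed; a pose out of reach is approached as far as the arm can. A call with a gripper value outside its range is refused whole. The fingers move at their own pace and stop on an object; FORCE is the grip in N (left out, the last holds). Time passes only in rows, so rows that do not move let the fingers close. It gives the time, the measured TCP pose, the force, the opening and the grip force at its end, in the units of the state.
- r.sense(): the state, without advancing time (a new reading comes with each control period).
- r.snapshot(name): name is "side" or "top" or "wrist"; returns (picture, depth): 400x640x3 uint8, blue, green, red; 400x640 float32, mm along the optical axis (not along the pixel's ray), 0 where there is no reading.
- r.calibration(name): a dict with "vfov" (degrees; the focal length in pixels is half the picture's height over the tangent of half this angle, whatever the lens; pixels are square), "cx", "cy" (the principal point, pixels), "rvec" (rotation vector, rad) and "tvec" (3), from world to camera coordinates, as OpenCV has them; the wrist camera has in their place "tool_from_camera" (4x4, takes a point from camera to tool coordinates, whose origin is the TCP and whose axes are the flange's). Camera axes: x right, y down, z forward; pixel columns grow to the right and rows downward; lengths in mm; the calibration is good to about 2 mm. A picture is of the moment at which its call begins: read the wrist's pose just before it. calibration takes no time and is no camera call.
- r.hand_in(): hands the job in; it is judged then, once.
The state is a dict: "time": time; "joint_pos": joint angles; "qd": joint speeds; "joint_efforts": joint torques, N m; "tool_pos": TCP position; "tcp_rot": TCP orientation; "ft_force": force on the tool from outside, world axes, zero at the start; "wrist_torque": the same for the moment, N m; "finger_gap": finger opening in mm; "grip_force": force on a finger pad.
Only numpy, scipy, OpenCV 4.12 (cv2) and the standard library are available. Lean on these libraries where they do the work, as an engineer would, in place of code of your own. Each camera call takes 0.05 s, during which the arm holds its last target. There are 200 camera calls.

## Task

The big hex nut that holds the clamp strap of the wooden drilling jig is loose. Turn it clockwise by hand until it is finger-tight, which is when the dot on its top comes over the washer's tab; then use the large open-ended wrench, the one that fits, to tighten it by one more flat (a sixth of a turn clockwise; the washer turns along). Lay the wrench gently back flat on the rubber mat, and leave the small wrench and everything else where they are.

Things in the scene. Friction and masses are not known exactly. Their poses are not given: they have to be found in the camera images.
- jig: Wooden drilling jig, fixed: plywood base 280 x 200 x 20 mm with blank, packing block and fence on it, none above 65 mm. Across them a dark steel clamp strap 180 (jig x) x 56 mm, top 74 mm above the bench; an upright 24 mm stud through its middle ends 120 mm above the bench. Origin: on the stud's axis, at the bench surface; z up.
- hex_nut: Steel hex nut, captive on the stud: 46 mm across flats, 53 across corners, 30 high, underside 80 mm and top 110 mm above the bench. Only turns about the stud's axis, never rises or sinks. Origin: on the axis, at its underside; z up. Corners lie along its own +x, -x and every 60 degrees from there (flats face 30, 90, 150.. degrees from x). A small black dot is on top at the -x corner.
- nut_run (a joint): Turn of the nut relative to the washer under it, rad, growing clockwise seen from above; 0 = finger-tight, dot over the washer's tab; starts at -0.9 to -1.9. It takes 0.4 N m of friction to turn and stays where left. At 0 it meets a stop: turned on from there, the washer turns along.
- washer (a joint): Turn of the washer, rad, growing clockwise seen from above; 0 at the start, one flat = 1.05. It moves only when the finger-tight nut is turned on, against 1.4 N m of friction, and stays where left. The washer: steel disc 68 mm across, 74 to 78 mm above the bench, with a tab 14 mm wide reaching 56 mm out from the axis, pointing along the jig's -x at the start.
- wrench: The larger of two open-ended steel wrenches, loose, flat on the mat: 217 mm long, 14 thick, 0.3 to 0.5 kg. Origin: under the centre of the jaw, on the underside; on the nut's axis when fully on. z up, -x along the handle. Jaw 50 mm wide, prongs reach 32 mm past the origin and flare at the tips, throat 29 mm behind it, head 92 mm wide. Play on the nut about 0.18 rad either way.
- wrench_grip (a point): Point on the large wrench's handle, 105 mm behind the jaw's centre (own x = -105 mm), at mid-thickness, 7 mm above the underside. Axes as wrench. The handle is a flat bar 22 mm wide and 14 mm thick as far as x = -185 mm; nearer the jaw than x = -75 mm it widens into the head.
- small_wrench: The small open-ended wrench, loose, beside the large one on the mat: 180 mm long, jaw 27 mm, handle 16 mm wide and 14 mm thick. Does not fit. Leave it. Origin: under the centre of its jaw; own -x along the handle.
- mat: Black rubber mat, fixed, 270 (own x) x 260 (own y) x 4 mm, on which the wrenches lie. Origin: centre of its underside, at the bench surface.
- spare_washer: Loose bystander: steel washer 44 mm across, 6 mm thick, on the jig's base board. Leave it.
- offcut: Loose bystander: wooden offcut 70 x 40 x 22 mm, lying flat. Leave it.
- mallet: Loose bystander: hammer, 260 mm long. Leave it.
- glue: Loose bystander: white bottle 60 mm across and 160 mm high, standing. Leave it.
- dust_brush: Loose bystander: brush, 200 mm long. Leave it.
- tape_measure: Loose bystander: grey case 70 x 60 x 35 mm. Leave it.
- turned_leg: Loose bystander: wooden rod, 32 mm across, 170 mm long, lying. Leave it.
Not all that is in view belongs to the job. Leave any green look-alike of the wrench alone.

How it is judged (in metres and radians):
On the way, in this order (a step that is already met when the one before it is completed fails the run):
1. the nut is run down by hand to finger-tight (nut_run above -0.15), the washer not turned more than 0.3 rad (value of joint nut_run above -0.15 rad and value of joint washer below 0.3 rad), for 0.2 s.
2. the large wrench, bearing on the nut, has turned nut and washer on by more than 0.75 rad (value of joint washer above 0.75 rad and contact force between wrench and hex_nut above 0.5 N), for 0.05 s.
At the end, for the whole second after the job is handed in: The washer is turned 0.75 to 1.4 rad clockwise from its start and the nut is still tight on it (nut_run above -0.3); the large wrench lies at rest and flat (tilt under 0.08 rad) on the mat, with its grip point over the mat and less than 18 mm above the bench (value of joint washer between 0.75 and 1.4 rad and value of joint nut_run above -0.3 rad and x of wrench_grip in the frame of mat between -0.14 and 0.14 m and y of wrench_grip in the frame of mat between -0.135 and 0.135 m and height (world z) of wrench_grip below 0.018 m and angle between wrench's own z axis and vertical below 0.08 rad and linear speed of wrench below 0.02 m/s); the robot touches nothing.
It fails at once if the nut is run down with the wrench instead of by hand (wrench bearing on the nut with nut_run below -0.8) (contact force between wrench and hex_nut above 1 N and value of joint nut_run below -0.8 rad).
It fails at once if the tightening is done with the fingers (fingers on the nut with the washer turned more than 0.3 rad) (contact force between the fingers and hex_nut above 3 N and value of joint washer above 0.3 rad).
It fails at once if the nut is over-tightened (washer beyond 1.4 rad) (value of joint washer above 1.4 rad).
It fails at once if the large wrench is dropped (faster than 0.7 m/s out of the fingers) (linear speed of wrench above 0.7 m/s and contact force between the fingers and wrench below 0.2 N).
It fails at once if the small wrench or another bystander is moved more than 40 mm (distance of any of small_wrench, spare_washer, offcut, mallet, glue, dust_brush, tape_measure, turned_leg from where it was at the start of the episode above 0.04 m).
It also fails if it takes over 72 s, if anything falls off the work surface, if the arm or the gripper's body presses on something with over 40 N, if the wrist force passes 120 N, or if a joint passes its speed limit or range.

## Working session

There is one attempt and no reset: what is moved stays moved. The work goes in short steps, Python scripts to look and compute and a shell command to move; the robot and the scene stay as the last step left them, time stands still between calls to the robot, and variables do not carry over. Pictures are saved under pics/ and viewed, at most 10 in all, crops included, and the job is handed in when it is done.

```bash
mkdir -p pics; cat > h.py <<'E'
import numpy as np, cv2, pickle
from bench import r
from scipy.spatial.transform import Rotation as Ro
def snap(n,f=None):
    s=r.sense(); p,d=r.snapshot(n); c=dict(r.calibration(n))
    if f: cv2.imwrite('pics/'+f+'.png',p)
    F=200/np.tan(np.radians(c['vfov'])/2)
    if n=='wrist':
        T=np.eye(4);T[:3,:3]=Ro.from_euler('xyz',s['tcp_rot'],degrees=True).as_matrix();T[:3,3]=s['tool_pos']
        W=T@np.array(c['tool_from_camera'])
    else:
        W=np.eye(4);R=Ro.from_rotvec(np.array(c['rvec']).ravel()).as_matrix();W[:3,:3]=R.T;W[:3,3]=-R.T@np.array(c['tvec']).ravel()
    return p,d,(F,c['cx'],c['cy'],W)
def ray(k,u,v,z):
    F,cx,cy,W=k; d=W[:3,:3]@np.array([(u-cx)/F,(v-cy)/F,1]); o=W[:3,3]
    return o+d*(z-o[2])/d[2]
def dep(k,d,u,v):
    F,cx,cy,W=k;z=float(d[int(v),int(u)]);return W[:3,:3]@np.array([(u-cx)/F*z,(v-cy)/F*z,z])+W[:3,3]
def cloud(k,d):
    F,cx,cy,W=k; v,u=np.mgrid[:400,:640]; P=np.stack([(u-cx)/F*d,(v-cy)/F*d,d],-1); return P@W[:3,:3].T+W[:3,3]
def proj(k,P):
    F,cx,cy,W=k; q=W[:3,:3].T@(np.array(P)-W[:3,3]); return q[0]/q[2]*F+cx,q[1]/q[2]*F+cy
E
python3 - <<'E'
from h import *
for n in('top','side'):
    p,d,k=snap(n,n+'0'); pickle.dump((p,d,k),open(n+'0.pkl','wb')); print(n,k[3][:3,3].round(),k[0],(d>0).mean(), r.calibration(n))
print(r.sense())
E
```

```text
top [ 450.  -86. 1090.] 427.7757078435616 0.99598046875 {'vfov': 50.115443576065076, 'cx': 322.470627265716, 'cy': 202.21972498352602, 'rvec': array([ 2.16043018, -2.19681703,  0.10552886]), 'tvec': array([ -85.5214956 ,  547.39175347, 1044.19998112])}
side [ 323.  920. 1046.] 489.8093065841922 0.996171875 {'vfov': 44.42256516676827, 'cx': 320.7739623951957, 'cy': 196.1941649479054, 'rvec': array([ 0.3540801 , -2.78352131,  1.20486852]), 'tvec': array([ 527.0438524 ,  209.06847703, 1312.35005436])}
{'time': 0.1, 'joint_pos': array([-7.19322109e+01,  7.51090634e+00,  8.53218960e+01, -6.74948612e-04,
        8.72609370e+01, -4.89215591e+00]), 'qd': array([ 0.05315311, -0.05201349, -0.07279618,  0.03923391, -0.02278806,
        0.01167259]), 'joint_efforts': array([ 8.16642387e-04, -5.70953679e+01, -5.01940870e+01, -2.42214328e-04,
        8.11583275e-03,  1.72490229e-05]), 'tool_pos': array([ 233.93806209, -552.02679167,  249.35895287]), 'tcp_rot': array([-1.79906545e+02, -7.32246545e-03,  2.29599719e+01]), 'ft_force': array([ 0.56199541, -1.10921033, -0.17499786]), 'wrist_torque': array([-0.02898047, -0.02556052, -0.00404598]), 'grip_force': 0.0, 'finger_gap': 85.51882245221871}
```

View pics/top0.png

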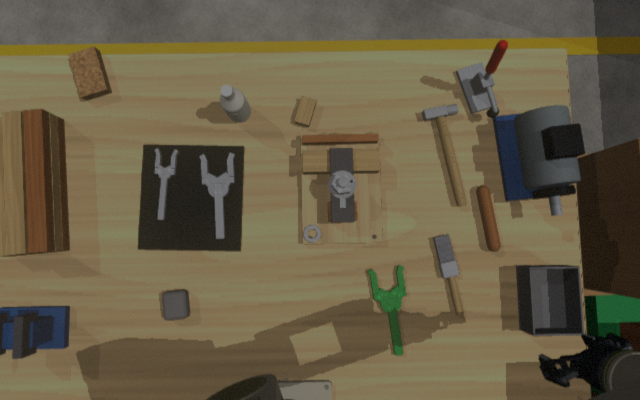

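The top view shows three wrench-like things: a small grey one on the mat (164,185), a larger grey one on the mat (217,195), and a green look-alike (390,305). The large grey one fits the description: it is on the mat and steel, with the bigger jaw. The nut is on the jig at (342,184). I'll confirm both in one enlarged crop.

```bash
python3 - <<'E'
from h import *
p,d,k=pickle.load(open('top0.pkl','rb'))
a=cv2.resize(p[135:255,135:250],None,fx=3.4,fy=3.4,interpolation=cv2.INTER_CUBIC)
b=cv2.resize(p[140:225,305:385],None,fx=4.8,fy=4.8,interpolation=cv2.INTER_CUBIC)
b=cv2.copyMakeBorder(b,0,a.shape[0]-b.shape[0],0,0,0)
cv2.imwrite('pics/crop1.png',np.hstack([a,b]))
P=cloud(k,d)
g=p.max(2).astype(int)
m=((P[...,2]>9)&(P[...,2]<40)&(g>55)).astype(np.uint8); m[:, :140]=0;m[:,245:]=0;m[:145]=0;m[250:]=0
n,l,st,ce=cv2.connectedComponentsWithStats(m)
for i in range(1,n):
    if st[i,4]<80: continue
    ys,xs=np.where(l==i); w=np.array([ray(k,u,v,18)for u,v in zip(xs,ys)])[:,:2]
    rc=cv2.minAreaRect(w.astype(np.float32)); print(st[i],w.mean(0).round(1),rc,np.median(P[l==i][:,2]))
mm=((g<45)).astype(np.uint8); mm[:, :130]=0;mm[:,255:]=0;mm[:140]=0;mm[255:]=0
ys,xs=np.where(mm|m); w=np.array([ray(k,u,v,4)for u,v in zip(xs,ys)])[:,:2].astype(np.float32);print('mat',cv2.minAreaRect(w))
m=(P[...,2]>100)&(P[...,2]<135);m[:,:310]=0;m[:,375:]=0;m[:150]=0;m[220:]=0
w=P[m];print('nut',len(w),w.mean(0),w.min(0),w.max(0),np.array(np.where(m)).mean(1))
m=(P[...,2]>115)&m;w=P[m];print('stud',len(w),w.mean(0))
E
```

```text
[154 148  25  72 696] [611.3 304.4] ((600.84765625, 300.83404541015625), (58.742923736572266, 180.2127685546875), 88.59008026123047) 17.923688061221583
[ 199  153   36   86 1228] [582.3 167.7] ((567.91357421875, 169.6246337890625), (214.39990234375, 88.71290588378906), 1.339793086051941) 18.23344869172388
mat ((567.4218139648438, 240.30935668945312), (257.3436584472656, 264.36248779296875), 87.87981414794922)
nut 348 [ 582.22633577 -140.75612205  112.77589368] [ 558.82955733 -165.49570289  102.16216777] [ 607.27892536 -116.62221538  123.93101758] [182.75574713 342.45402299]
stud 87 [ 582.53163202 -140.84413234  119.95003781]
```

View pics/crop1.png

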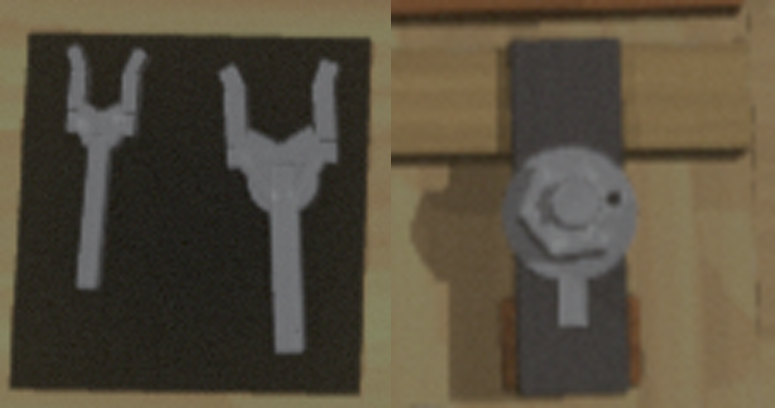

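The crop confirms the large grey wrench on the mat, handle towards the robot and jaw towards +x. The nut's black dot is at top-image pixel ≈(351.5,181), to the right of the stud, and the washer tab points down (towards the robot). First I'll move above the nut and look with the wrist camera.

```bash
cat >> h.py <<'E'
def go(x,y,z,yaw):
    s=r.sense(); R=Ro.from_euler('xyz',s['tcp_rot'],degrees=True); G=Ro.from_euler('xyz',[180,0,yaw],degrees=True)
    print('t',round(s['time'],1),'tcp',s['tool_pos'].round(1),s['tcp_rot'].round(1),'gap',round(s['finger_gap'],1),'F',s['ft_force'].round(1),'j6',round(s['joint_pos'][5]))
    print(' shift(tool,mm)',(R.inv().apply(np.array([x,y,z])-s['tool_pos'])).round(1),'turn',(R.inv()*G).as_rotvec(degrees=True).round(1))
E
python3 -m handwheel '[[0.034,-0.0172,0,0,0,0,0.0854],[0.034,-0.0172,0,0,0,0,0.0854],[0.034,-0.0172,0,0,0,0,0.0854],[0.034,-0.0172,0,0,0,0,0.0854],[0.034,-0.0172,0,0,0,0,0.0854],[0.034,-0.0172,0,0,0,0,0.0854],[0.034,-0.0172,0,0,0,0,0.0854],[0.034,-0.0172,0,0,0,0,0.0854]]'
python3 -m handwheel '[[0.034,-0.0172,0,0,0,0,0.0854],[0.034,-0.0172,0,0,0,0,0.0854],[0.034,-0.0172,0,0,0,0,0.0854],[0.034,-0.0172,0,0,0,0,0.0854],[0.0,0,0,0,0,-7,0.0854],[0.0,0,0,0,0,-7,0.0854],[0,0,0,0,0,-7,0.0854],[0,0,0,0,0,-7,0.0854]]'
python3 -m handwheel '[[0,0,0,0,0,-7,0.0854],[0,0,0,0,0,-7,0.0854],[0,0,0,0,0,-7,0.0854],[0,0,0,0,0,-7,0.0854],[0,0,0,0,0,-7,0.0854],[0,0,0,0,0,-7,0.0854],[0,0,0,0,0,0,0.0854],[0,0,0,0,0,0,0.0854]]'
python3 - <<'E'
from h import *
go(582.5,-140.8,250,95)
p,d,k=snap('wrist','w1'); pickle.dump((p,d,k),open('w1.pkl','wb'));print(k[3].round(2))
pt,dt,kt=pickle.load(open('top0.pkl','rb'))
print('dot',ray(kt,351.5,181.2,110)); 
print('expect nut px',proj(k,[582.5,-140.8,110]))
E
```

```text
time: 0.77
tool_pos: [431.5, -317.8, 249.9]
tcp_rot: [-180.0, 0.0, 23.0]
ft_force: [0.6, -0.5, 1.4]
finger_gap: 85.0
grip_force: 0.0
time: 1.43
tool_pos: [529.2, -202.6, 249.6]
tcp_rot: [-179.9, 0.0, 51.4]
ft_force: [0.0, 0.4, 0.4]
finger_gap: 85.4
grip_force: 0.0
time: 2.1
tool_pos: [529.0, -203.1, 249.9]
tcp_rot: [-180.0, -0.0, 92.7]
ft_force: [0.2, 0.5, -1.8]
finger_gap: 85.9
grip_force: 0.0
t 2.1 tcp [ 529.  -203.1  249.9] [-180.    -0.    92.7] gap 85.9 F [ 0.2  0.5 -1.8] j6 -29
 shift(tool,mm) [59.7 56.4 -0.2] turn [-0.  -0.  -2.3]
[[ 1.0000e+00  5.0000e-02  1.0000e-02  5.2572e+02]
 [ 5.0000e-02 -9.6000e-01 -2.7000e-01 -1.3281e+02]
 [-0.0000e+00  2.7000e-01 -9.6000e-01  3.7454e+02]
 [ 0.0000e+00  0.0000e+00  0.0000e+00  1.0000e+00]]
dot [ 585.88029152 -161.8926359   110.        ]
expect nut px (np.float64(400.4178794633808), np.float64(114.18251449967066))
```

View pics/w1.png

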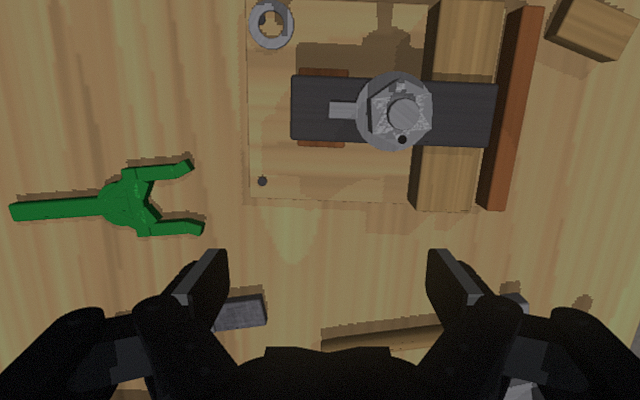

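The wrist view shows the nut's stud top at about (404,114), the dot at (402,139) and the tab end at (330,110). The fingers are at the bottom of the picture. I'll measure the axis, dot and tab angles.

```bash
cat >> h.py <<'E'
def nut(p,d,k,c0=(582.5,-141)):
    P=cloud(k,d); R=np.hypot(P[...,0]-c0[0],P[...,1]-c0[1]); g=p.max(2)
    m=(R<45)&(P[...,2]>115); c=P[m].mean(0) if m.any() else np.full(3,np.nan)
    m=(R<45)&(abs(P[...,2]-110)<3.5); h=P[m][:,:2].astype(np.float32); rc=cv2.minEnclosingCircle(h) if len(h) else None
    # dot
    m=(np.hypot(P[...,0]-c0[0],P[...,1]-c0[1])<27)&(abs(P[...,2]-110)<5)&(g<45); vv,uu=np.where(m)
    dt=ray(k,uu.mean(),vv.mean(),110) if len(uu) else np.full(3,np.nan)
    m=(R>40)&(R<60)&(P[...,2]>75.5)&(P[...,2]<82); vv,uu=np.where(m); tb=ray(k,uu.mean(),vv.mean(),78) if len(uu) else np.full(3,np.nan)
    print('stud',c.round(1),'circle',rc,'dot',dt.round(1),'tab',tb.round(1),len(uu))
    c=np.array(c0) if np.isnan(c[0]) else c
    A=lambda q:np.degrees(np.arctan2(q[1]-c[1],q[0]-c[0]))
    print('dot ang',A(dt).round(1),'tab ang',A(tb).round(1),'nut_run deg',(-(A(dt)-A(tb)+180)%360-180).round(1) )
    return c
E
python3 - <<'E'
from h import *
p,d,k=pickle.load(open('w1.pkl','rb'))
c=nut(p,d,k)
P=cloud(k,d);m=(np.hypot(P[...,0]-582,P[...,1]+141)<80)&(abs(P[...,2]-74)<1.7)&(p.max(2)<70);h=P[m][:,:2].astype(np.float32);print('strap',cv2.minAreaRect(h))
for n in('top0','side0'): nut(*pickle.load(open(n+'.pkl','rb')))
E
```

```text
stud [ 581.6 -142.5  132. ] circle ((582.9883422851562, -140.00254821777344), 26.1827392578125) dot [ 582.5 -154.9  110. ] tab [ 564.7 -138.9   78. ] 860
dot ang -85.8 tab ang 167.8 nut_run deg -106.3
strap ((582.2147216796875, -140.10182189941406), (159.3722686767578, 55.78909683227539), 0.2558770179748535)
stud [ 582.5 -140.8  120. ] circle ((583.05419921875, -140.9716339111328), 25.695262908935547) dot [nan nan nan] tab [ 575.1 -142.3   78. ] 144
dot ang nan tab ang -169.1 nut_run deg nan
stud [ 584.2 -137.7  119.1] circle ((584.1165771484375, -139.33258056640625), 27.134008407592773) dot [nan nan nan] tab [ 567.2 -135.1   78. ] 48
dot ang nan tab ang 171.3 nut_run deg nan
```

```bash
python3 - <<'E'
from h import *
p,d,k=pickle.load(open('w1.pkl','rb'))
print('stud',ray(k,404,114,120),'dot',ray(k,402,139,110),'tab',ray(k,332,110,78),'washer c',ray(k,396,111,78))
g=p.max(2).astype(int); print(g[130:148,394:411])
P=cloud(k,d); print(P[108:120:3,398:412:4,2].round(), P[139,402])
z=P[...,2]; m=(abs(P[...,0]-582)<12)&(abs(P[...,1]+141)<12); print(np.percentile(z[m],[5,25,50,75,95]))
E
```

```text
stud [ 583.00432408 -140.24198898  120.        ] dot [ 585.79087322 -159.73998302  110.        ] tab [ 529.86128748 -141.01563951   78.        ] washer c [ 585.26173971 -139.27498439   78.        ]
[[101 100 106 110 104 100  97  86  89 117 134 131 127 116 126 134 129]
 [111  99 102 105 105 103 100  95 107 130 135 127 117 121 133 127 115]
 [121 107 105  99 102  99  98 101 114 113 109 118 124 137 135 123 108]
 [140 120 104  98 100 106 109 125 133 116 108 116 129 141 143 127 109]
 [135 115 105 122 135 138 127 120 115 109 121 114 120 128 124 116 111]
 [117 124 133 140 151 135  81  62  54  54  76 110 128 116 112 109 109]
 [107 129 146 148 136  86  30  24  26  22  32  69 112 121 115 118 111]
 [100 123 147 143 100  36  27  31  28  34  26  28  87 121 112 112 111]
 [ 97 116 144 124  46  24  25  29  31  31  29  22  60 104 111 112 111]
 [110 111 127 108  24  25  34  31  28  27  32  20  62 105 115 112 110]
 [112 113 118 104  52  29  28  30  32  33  26  20  62 104 113 112 111]
 [111 115 116 100  48  23  32  29  32  26  28  28  76 114 112 112 113]
 [114 114 114 113  85  41  18  26  26  24  20  70 111 112 110 112 111]
 [113 113 114 116 113  98  67  29  32  39  78 110 117 111 112 112 113]
 [108 112 114 112 115 115 115 119 110 102 108 114 112 110 112 113 114]
 [103 106 110 114 111 112 115 122 117 116 116 111 114 113 113 116 112]
 [101 103 108 110 110 109 111 111 110 111 110 113 114 114 114 118 129]
 [101 103 106 104 108 117 115 114 111 111 112 117 115 119 128 138 142]]
[[121. 121. 120. 121.]
 [121. 122. 122. 121.]
 [121. 121. 120. 122.]
 [121. 122. 122. 120.]] [ 585.27813933 -159.5101253   112.2578518 ]
[110.51176419 118.70435795 120.5562816  121.09839461 121.86881486]
```

```bash
python3 - <<'E'
from h import *
go(583,-140.5,98,98)
E
```

```text
t 2.1 tcp [ 529.1 -203.1  249.9] [-180.    -0.    92.7] gap 85.3 F [-0.1 -0.  -0.1] j6 -29
 shift(tool,mm) [ 60.   56.9 151.9] turn [-0.  -0.  -5.3]
```

```bash
python3 -m handwheel '[[0.030,0.0285,0,0,0,0,0.0854],[0.030,0.0284,0,0,0,0,0.0854],[0,0,0.035,0,0,-5.3,0.0854],[0,0,0.035,0,0,0,0.0854],[0,0,0.030,0,0,0,0.0854],[0,0,0.020,0,0,0,0.0854],[0,0,0.020,0,0,0,0.0854],[0,0,0.012,0,0,0,0.0854]]'
python3 -m handwheel '[[0,0,0,0,0,0,0.0854],[0,0,0,0,0,0,0.040],[0,0,0,0,0,0,0.040],[0,0,0,0,0,0,0.040],[0,0,0,0,0,0,0.040],[0,0,0,0,0,0,0.040],[0,0,0,0,0,0,0.040],[0,0,0,0,0,0,0.040]]' 40
```

```text
time: 2.82
tool_pos: [581.4, -139.8, 95.2]
tcp_rot: [-179.8, -0.1, 98.1]
ft_force: [0.1, 0.5, 0.6]
finger_gap: 85.3
grip_force: 0.0
time: 3.48
tool_pos: [583.4, -140.9, 100.6]
tcp_rot: [179.9, 0.1, 98.2]
ft_force: [-6.3, -0.3, 8.5]
finger_gap: 45.4
grip_force: 41.2
```

```bash
python3 -m handwheel '[[0,0,-0.0025,0,0,0,0.040],[0,0,0,0,0,7,0.040],[0,0,0,0,0,7,0.040],[0,0,0,0,0,7,0.040],[0,0,0,0,0,7,0.040],[0,0,0,0,0,7,0.040],[0,0,0,0,0,7,0.040],[0,0,0,0,0,7,0.040]]'
python3 -m handwheel '[[0,0,0,0,0,7,0.040],[0,0,0,0,0,7,0.040],[0,0,0,0,0,7,0.040],[0,0,0,0,0,7,0.040],[0,0,0,0,0,7,0.040],[0,0,0,0,0,5,0.040],[0,0,0,0,0,0,0.040],[0,0,0,0,0,0,0.040]]'
python3 -c "
from bench import r;s=r.sense();print(s['wrist_torque'])"
```

```text
time: 4.15
tool_pos: [583.2, -141.0, 100.9]
tcp_rot: [179.9, 0.0, 48.9]
ft_force: [2.1, -3.1, -6.7]
finger_gap: 45.2
grip_force: 46.9
time: 4.82
tool_pos: [583.1, -141.0, 100.9]
tcp_rot: [179.9, -0.0, 9.4]
ft_force: [1.7, -4.8, -7.2]
finger_gap: 45.0
grip_force: 47.3
[-0.96998176 -0.32524098 -0.41062261]
```

```bash
T='from bench import r;s=r.sense();print(s["wrist_torque"].round(2),s["tcp_rot"].round(1),s["grip_force"])'
python3 -m handwheel '[[0,0,0,0,0,3,0.040],[0,0,0,0,0,3,0.040],[0,0,0,0,0,0,0.040]]' >/dev/null; python3 -c "$T"
python3 -m handwheel '[[0,0,0,0,0,1.5,0.040],[0,0,0,0,0,0,0.040]]'>/dev/null; python3 -c "$T"
python3 -m handwheel '[[0,0,0,0,0,1.5,0.040],[0,0,0,0,0,0,0.040]]'>/dev/null; python3 -c "$T"
```

```text
[-0.97 -0.31 -0.44] [179.9  -0.    3.3] 47.282938957214355
[-0.99 -0.27 -0.07] [179.9  -0.    1.9] 47.19097673892975
[-1.   -0.3   0.25] [179.9  -0.    0.4] 47.07484781742096
```

```bash
python3 -m handwheel '[[0,0,0,0,0,0,0.0854],[0,0,0,0,0,0,0.0854],[0,0,0,0,0,0,0.0854],[0,0,0,0,0,0,0.0854],[0,0,0,0,0,0,0.0854],[0,0,-0.02,0,0,0,0.0854],[0,0,-0.035,0,0,0,0.0854],[0,0,-0.035,0,0,0,0.0854]]'
python3 -m handwheel '[[-0.02,0,-0.03,0,0,0,0.0854],[-0.03,0,-0.025,0,0,0,0.0854],[-0.01,0,0,0,0,0,0.0854],[0,0,0,0,0,0,0.0854],[0,0,0,0,0,0,0.0854]]'
python3 - <<'E'
from h import *
p,d,k=snap('wrist'); pickle.dump((p,d,k),open('w2.pkl','wb'))
u,v=map(int,proj(k,[583,-140.5,110]));print(u,v); cv2.imwrite('pics/w2.png',cv2.resize(p[max(0,v-90):v+90,u-110:u+110],None,fx=3,fy=3,interpolation=cv2.INTER_CUBIC))
E
```

```text
time: 6.07
tool_pos: [581.6, -139.8, 190.2]
tcp_rot: [-179.9, 0.2, 0.3]
ft_force: [0.8, 0.1, 0.8]
finger_gap: 85.3
grip_force: 0.0
time: 6.48
tool_pos: [523.0, -140.7, 246.2]
tcp_rot: [180.0, -0.1, 0.3]
ft_force: [0.3, 0.6, -0.6]
finger_gap: 84.9
grip_force: 0.0
328 112
```

View pics/w2.png

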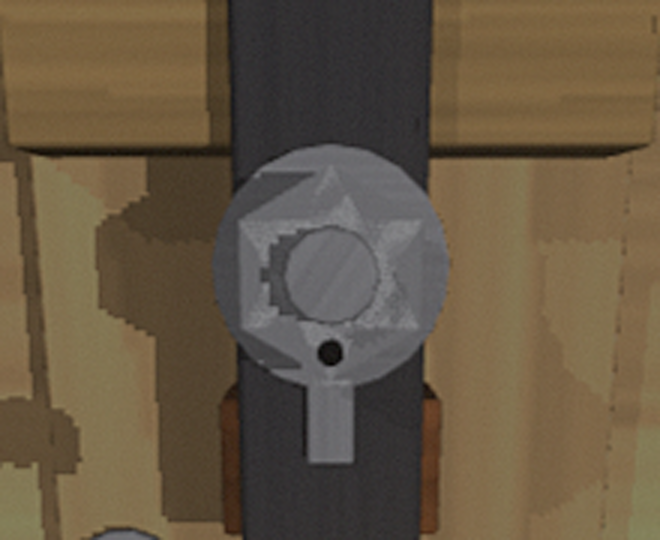

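The crop shows the dot at (330,352) right over the tab (330,425) in line with the stud (332,275), so the nut is finger-tight and the washer has not turned. Next I'll move over the wrench and turn the tool half round.

```bash
python3 -m handwheel '[[0.009,-0.034,0,0,0,-7,0.0854],[0.0,-0.034,0,0,0,0,0.0854],[0.0,-0.034,0,0,0,0,0.0854],[0.0,-0.034,0,0,0,0,0.0854],[0.009,-0.034,0,0,0,0,0.0854],[0.009,-0.034,0,0,0,0,0.0854],[0.009,-0.034,0,0,0,0,0.0854],[0.009,-0.034,0,0,0,0,0.0854]]'
python3 -m handwheel '[[0,-0.034,0,0,0,-7,0.0854],[0,0,0,0,0,-7,0.0854],[0,0,0,0,0,-7,0.0854],[0,0,0,0,0,-7,0.0854],[0,0,0,0,0,-7,0.0854],[0,0,0,0,0,-7,0.0854],[0,0,0,0,0,-7,0.0854],[0,0,0,0,0,-7,0.0854]]' >/dev/null
python3 -m handwheel '[[0,0,0,0,0,-7,0.0854],[0,0,0,0,0,-7,0.0854],[0,0,0,0,0,-7,0.0854],[0,0,0,0,0,-7,0.0854],[0,0,0,0,0,-7,0.0854],[0,0,0,0,0,-7,0.0854],[0,0,0,0,0,-7,0.0854],[0,0,0,0,0,-7,0.0854]]' >/dev/null
python3 -m handwheel '[[0,0,0,0,0,-7,0.0854],[0,0,0,0,0,-7,0.0854],[0,0,0,0,0,-7,0.0854],[0,0,0,0,0,-7,0.0854],[0,0,0,0,0,-7,0.0854],[0,0,0,0,0,-7,0.0854],[0,0,0,0,0,-7,0.0854],[0,0,0,0,0,-4.3,0.0854]]'
python3 - <<'E'
from h import *
go(600,169,246,181)
E
```

```text
time: 7.2
tool_pos: [537.3, 136.2, 244.1]
tcp_rot: [-180.0, 0.1, 7.3]
ft_force: [1.2, -0.7, -0.3]
finger_gap: 85.3
grip_force: 0.0
time: 9.2
tool_pos: [533.1, 168.1, 243.8]
tcp_rot: [-180.0, -0.2, 173.0]
ft_force: [-0.6, -0.5, -0.0]
finger_gap: 85.4
grip_force: 0.0
t 9.2 tcp [533.1 168.1 243.8] [-180.    -0.2  173. ] gap 85.4 F [-0.6 -0.5 -0. ] j6 -71
 shift(tool,mm) [-66.3   9.   -2.4] turn [-0.  -0.2 -8. ]
```

```bash
python3 -m handwheel '[[-0.035,0.0045,0,0,0,-6,0.0854],[-0.035,0.0015,0,0,0,-2,0.0854],[0,0,0,0,0,0,0.0854],[0,0,0,0,0,0,0.0854]]'
cat >> h.py <<'E'
def wrench(p,d,k,z,zt=6,box=None):
    """bar outline of the wrench whose top face is at z"""
    P=cloud(k,d); m=((abs(P[...,2]-z)<zt)&(p.max(2)>60)&(p.max(2).astype(int)-p.min(2)<40))
    if box: m&=(P[...,0]>box[0])&(P[...,0]<box[1])&(P[...,1]>box[2])&(P[...,1]<box[3])
    n,l,st,ce=cv2.connectedComponentsWithStats(m.astype(np.uint8)); out=[]
    for i in range(1,n):
        if st[i,4]<800: continue
        ys,xs=np.where(l==i); w=np.array([ray(k,u,v,z)[:2] for u,v in zip(xs,ys)]).astype(np.float32)
        print(st[i],'rect',np.round(cv2.minAreaRect(w)[0],1),np.round(cv2.minAreaRect(w)[1],1),round(cv2.minAreaRect(w)[2],2),'z',np.median(P[l==i][:,2]).round(1)); out.append(w)
    return out
E
python3 - <<'E'
from h import *
p,d,k=snap('wrist','w3'); pickle.dump((p,d,k),open('w3.pkl','wb'))
go(549,169,11,181)
for w in wrench(p,d,k,18):
    h=w[(w[:,0]>w[:,0].min()+8)&(w[:,0]<w[:,0].min()+95)]; l=cv2.fitLine(h,cv2.DIST_L2,0,.01,.01).ravel(); l=l if l[0]>0 else np.r_[-l[:2],l[2:]]
    print('handle dir',np.degrees(np.arctan2(l[1],l[0])).round(2),'y at x=549',(l[3]+(549-l[2])*l[1]/l[0]).round(1),'xmin',w[:,0].min(),'xmax',w[:,0].max(),cv2.minAreaRect(h)[1])
E
```

```text
time: 9.53
tool_pos: [603.9, 168.4, 241.7]
tcp_rot: [-179.9, -0.3, -179.5]
ft_force: [-1.1, 0.5, -0.6]
finger_gap: 85.6
grip_force: 0.0
t 9.6 tcp [603.3 168.5 243. ] [-180.    -0.3 -179.5] gap 85.2 F [ 0.1 -0.5  0.1] j6 -80
 shift(tool,mm) [ 53.2   1.2 232.2] turn [-0.  -0.3 -0.5]
[ 104    0   46  267 1266] rect [581.7 -38.5] [275.4   6.1] 0.41 z 16.3
[ 291   20   81  213 6757] rect [567.  170.8] [215.4  89.7] 1.54 z 18.8
[ 417   76   65  170 3684] rect [599.1 301. ] [ 59.9 181.3] 89.76 z 18.5
handle dir 0.41 y at x=549 -39.1 xmin 443.97495 xmax 719.36035 (85.66204071044922, 5.999773979187012)
handle dir 2.49 y at x=549 168.4 xmin 459.31985 xmax 675.5565 (86.91477966308594, 21.48953628540039)
handle dir -3.96 y at x=549 310.0 xmin 508.48398 xmax 689.786 (17.59481430053711, 87.66250610351562)
```

View pics/w3.png

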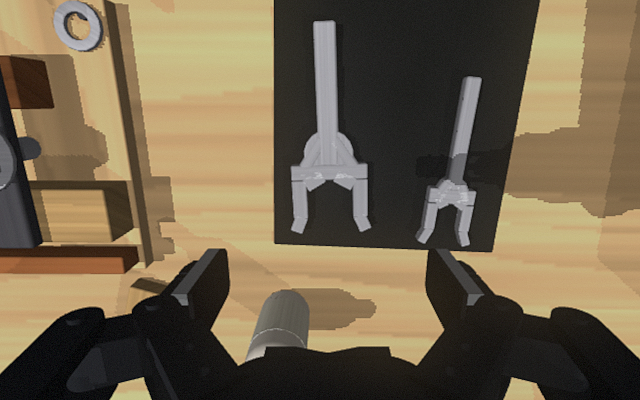

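The wrist view shows the large wrench handle running from (325,20) to the head at (330,170), which spans x 460..676 mm, with the small wrench well to its right (450,170). Measured length 215, width 90 and height 18 match. Descending to grip at own x ≈ -95.

```bash
python3 -m handwheel '[[0.027,0.0003,0,0,0,-1.7,0.0854],[0.0265,0.0,0,0,0,0,0.0854],[0,0,0.040,0,0,0,0.0854],[0,0,0.040,0,0,0,0.0854],[0,0,0.040,0,0,0,0.0854],[0,0,0.036,0,0,0,0.0854],[0,0,0.020,0,0,0,0.0854],[0,0,0.020,0,0,0,0.0854]]'
python3 -m handwheel '[[0,0,0.012,0,0,0,0.0854],[0,0,0.010,0,0,0,0.0854],[0,0,0,0,0,0,0.0854],[0,0,0,0,0,0,0.0854]]'
python3 - <<'E'
from h import *
go(549.6,168.4,25,182.2)
E
```

```text
time: 10.25
tool_pos: [547.8, 167.4, 47.6]
tcp_rot: [-180.0, -0.1, -177.7]
ft_force: [-0.2, -0.4, 0.6]
finger_gap: 85.2
grip_force: 0.0
time: 10.58
tool_pos: [550.1, 167.5, 28.4]
tcp_rot: [180.0, 0.0, -177.7]
ft_force: [1.0, 0.3, 0.2]
finger_gap: 85.2
grip_force: 0.0
t 10.6 tcp [550.1 167.5  28.4] [ 180.     0.  -177.7] gap 85.2 F [1.  0.3 0.2] j6 -80
 shift(tool,mm) [0.5 0.9 3.4] turn [0.  0.  0.1]
```

```bash
python3 -m handwheel '[[0,0.001,0.0035,0,0,0,0.0854],[0,0,0,0,0,0,0.015],[0,0,0,0,0,0,0.015],[0,0,0,0,0,0,0.015],[0,0,0,0,0,0,0.015],[0,0,0,0,0,0,0.015],[0,0,0,0,0,0,0.015],[0,0,0,0,0,0,0.015]]' 110
python3 -m handwheel '[[0,0,0,0,0,0,0.015],[0,0,0,0,0,0,0.015],[0,0,0,0,0,0,0.015],[0,0,-0.005,0,0,0,0.015],[0,0,-0.01,0,0,0,0.015],[0,0,-0.01,0,0,0,0.015]]'
```

```text
time: 11.25
tool_pos: [550.3, 168.3, 25.0]
tcp_rot: [180.0, 0.0, -177.7]
ft_force: [-2.5, -0.6, 6.0]
finger_gap: 18.9
grip_force: 109.0
time: 11.75
tool_pos: [548.8, 168.1, 49.0]
tcp_rot: [-180.0, -0.1, -177.7]
ft_force: [0.2, -0.4, -2.9]
finger_gap: 18.7
grip_force: 108.0
```

```bash
python3 -m handwheel '[[0,0,-0.025,0,0,0,0.015],[0,0,-0.030,0,0,0,0.015],[0,0,-0.030,0,0,0,0.015],[0,0,-0.020,0,0,2.3,0.015],[0.015,0,0,0,0,0,0.015],[0.015,0,0,0,0,0,0.015],[0.02,0,0,0,0,0,0.015],[0.02,0,0,0,0,0,0.015]]'
python3 -m handwheel '[[0.02,-0.01,0,0,0,0,0.015],[0.02,-0.02,0,0,0,0,0.015],[0.02,-0.02,0,0,0,0,0.015],[0.01,-0.02,0,0,0,0,0.015],[0,-0.02,0,0,0,0,0.015],[0,-0.02,0,0,0,0,0.015],[0,-0.02,0,0,0,0,0.015],[0,0,0,0,0,0,0.015]]'
python3 - <<'E'
from h import *
go(408,-140.5,150,180)
p,d,k=snap('top','t4')
P=cloud(k,d)
s=r.sense()['tool_pos']
m=(abs(P[...,2]-150)<40)&(p.max(2)>70)&(P[...,0]>s[0]+50)&(P[...,0]<s[0]+145)&(abs(P[...,1]-s[1])<60)
Q=P[m]; print(len(Q),Q.min(0),Q.max(0)); A=np.c_[Q[:,:2]-s[:2],np.ones(len(Q))]
from numpy.linalg import lstsq
print('plane',lstsq(A,Q[:,2],rcond=None)[0], 'mid y prongs',[(x,Q[abs(Q[:,0]-s[0]-x)<4][:,1].min().round(1),Q[abs(Q[:,0]-s[0]-x)<4][:,1].max().round(1)) for x in (60,70,80,90,100,110,120,125,130)])
E
```

```text
time: 12.42
tool_pos: [479.3, 168.3, 155.2]
tcp_rot: [180.0, 0.0, 179.9]
ft_force: [0.7, 0.1, -4.3]
finger_gap: 18.7
grip_force: 108.3
time: 13.08
tool_pos: [409.8, 35.8, 155.2]
tcp_rot: [-179.9, 0.1, 179.9]
ft_force: [0.4, 0.1, -3.4]
finger_gap: 19.2
grip_force: 108.7
t 13.1 tcp [409.8  35.8 155.2] [-1.799e+02  1.000e-01  1.799e+02] gap 19.2 F [ 0.4  0.1 -3.4] j6 -92
 shift(tool,mm) [   1.4 -176.3    5.5] turn [-0.1  0.1 -0.1]
730 [460.36067381 -10.14983487 134.47973469] [536.08052159  80.21033303 153.77914589]
plane [-2.02591643e-02  6.38521387e-03  1.49370759e+02] mid y prongs [(60, np.float64(-5.7), np.float64(75.5)), (70, np.float64(-5.8), np.float64(75.2)), (80, np.float64(-5.8), np.float64(75.4)), (90, np.float64(-5.9), np.float64(75.4)), (100, np.float64(-6.0), np.float64(75.7)), (110, np.float64(-6.4), np.float64(75.3)), (120, np.float64(-10.1), np.float64(80.2)), (125, np.float64(-6.5), np.float64(80.2)), (130, np.float64(69.1), np.float64(69.1))]
```

View pics/t4.png

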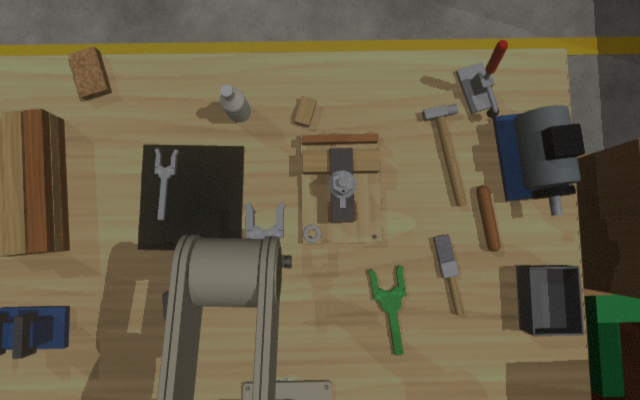

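The top view shows the wrench held level, with prongs at (250,215) and (280,215). Its centre line is within 1 mm of the tool, and the small wrench is untouched on the mat. I'll line it up in front of the nut.

```bash
python3 -m handwheel '[[0,-0.0257,0,0,0,0,0.015],[0,-0.03,0,0,0,0,0.015],[0,-0.03,0,0,0,0,0.015],[0,-0.03,0,0,0,0,0.015],[0,-0.03,0,0,0,0,0.015],[0,-0.02,0,0,0,0,0.015],[0,-0.01,0,0,0,0,0.015],[0,0,0.01,0,0,0,0.015]]'
python3 -m handwheel '[[0,0,0.015,0,0,0,0.015],[0,0,0.012,0,0,0,0.015],[0,0,0.006,0,0,0,0.015],[0,0,0,0,0,0,0.015],[0,0,0,0,0,0,0.015]]'
cat >> h.py <<'E'
def jaw(p,d,k,z,ang=0):
    """prong outline of held wrench near height z, in frame turned by ang (deg) about world z"""
    s=r.sense()['tool_pos']; P=cloud(k,d)-np.r_[s[:2],0]; c,q=np.cos(np.radians(ang)),np.sin(np.radians(ang))
    X=P[...,0]*c+P[...,1]*q; Y=-P[...,0]*q+P[...,1]*c
    m=(abs(P[...,2]-z)<5)&(X>40)&(X<145)&(abs(Y)<60)&(p.max(2)>60)
    for x in (70,90,100,110):
        y=Y[m&(abs(X-x)<4)]
        if len(y): print(x,'y edges',y.min().round(1),y.max().round(1),'inner',y[y<0].max().round(1),y[y>0].min().round(1),'mid',((y.min()+y.max())/2).round(2))
    print('tip X',X[m].max().round(1),'z',np.median(P[...,2][m]).round(1))
E
python3 - <<'E'
from h import *
p,d,k=snap('top'); go(408,-140.5,112,180); jaw(p,d,k,104); nut(p,d,k)
E
```

```text
time: 13.8
tool_pos: [411.3, -139.1, 146.5]
tcp_rot: [-179.9, 0.2, 179.8]
ft_force: [0.4, -0.6, -4.2]
finger_gap: 18.9
grip_force: 109.1
time: 14.22
tool_pos: [409.6, -136.3, 111.1]
tcp_rot: [180.0, -0.0, -180.0]
ft_force: [0.7, 0.8, -4.5]
finger_gap: 19.1
grip_force: 108.9
t 14.3 tcp [ 410.1 -136.7  111.7] [ 180.    0. -180.] gap 19.0 F [ 0.4 -0.2 -3.2] j6 -115
 shift(tool,mm) [ 2.1 -3.8 -0.3] turn [0. 0. 0.]
70 y edges -40.6 7.9 inner -8.0 7.9 mid -16.37
90 y edges -38.8 39.8 inner -24.7 25.9 mid 0.52
100 y edges -39.0 39.6 inner -25.0 25.7 mid 0.31
110 y edges -41.5 41.7 inner -25.2 27.8 mid 0.09
tip X 124.7 z 103.6
stud [ 582.5 -140.6  120.5] circle ((583.0487060546875, -141.00096130371094), 25.48333168029785) dot [nan nan nan] tab [ 568. -140.   78.] 132
dot ang nan tab ang 177.4 nut_run deg nan
```

```bash
python3 -m handwheel '[[0,-0.0043,0,0,0,0,0.015],[-0.010,0,0,0,0,0,0.015],[-0.010,0,0,0,0,0,0.015],[-0.008,0,0,0,0,0,0.015],[0,0,0,0,0,0,0.015]]'
python3 -m handwheel '[[-0.010,0,0,0,0,0,0.015],[-0.010,0,0,0,0,0,0.015],[-0.010,0,0,0,0,0,0.015],[0,0,0,0,0,0,0.015]]'
python3 -c "
from h import *
go(489,-141,112,180)"
```

```text
time: 14.68
tool_pos: [439.5, -142.1, 112.3]
tcp_rot: [-180.0, 0.1, 180.0]
ft_force: [-0.1, 0.1, -3.9]
finger_gap: 18.7
grip_force: 109.0
time: 15.02
tool_pos: [469.1, -141.9, 111.9]
tcp_rot: [-180.0, 0.1, 180.0]
ft_force: [0.6, 0.3, -3.3]
finger_gap: 18.6
grip_force: 109.0
t 15.0 tcp [ 469.1 -141.9  111.9] [-1.8e+02  1.0e-01  1.8e+02] gap 18.6 F [ 0.6  0.3 -3.3] j6 -113
 shift(tool,mm) [-19.9   0.9  -0.1] turn [-0.   0.1 -0. ]
```

```bash
python3 -m handwheel '[[-0.010,0.0008,0,0,0,0,0.015],[-0.006,0,0,0,0,0,0.015],[-0.003,0,0,0,0,0,0.015],[0,0,0,0,0,0,0.015],[0,0,0,0,0,0,0.015]]'
python3 - <<'E'
from h import *
p,d,k=snap('top'); go(489,-141,112,180); jaw(p,d,k,104); nut(p,d,k)
E
```

```text
time: 15.43
tool_pos: [486.4, -140.9, 111.2]
tcp_rot: [180.0, -0.0, 180.0]
ft_force: [-0.5, -0.1, -3.6]
finger_gap: 19.1
grip_force: 109.0
t 15.5 tcp [ 486.3 -140.8  111.2] [180.  -0. 180.] gap 18.9 F [-0.   0.3 -4.2] j6 -112
 shift(tool,mm) [-2.7 -0.2 -0.8] turn [ 0. -0. -0.]Traceback (most recent call last):
  File "<stdin>", line 2, in <module>
  File "h.py", line 57, in jaw
    if len(y): print(x,'y edges',y.min().round(1),y.max().round(1),'inner',y[y<0].max().round(1),y[y>0].min().round(1),'mid',((y.min()+y.max())/2).round(2))
                                                                           ~~~~~~~~~~^^
    return umr_maximum(a, axis, None, out, keepdims, initial, where)
ValueError: zero-size array to reduction operation maximum which has no identity
```

```bash
python3 -m handwheel '[[-0.0002,0.005,0,0,0,3,0.015],[-0.0004,0.0084,0,0,0,5,0.015],[-0.0004,0.0084,0,0,0,5,0.015],[-0.0004,0.0084,0,0,0,5,0.015],[-0.0004,0.0084,0,0,0,5,0.015],[0,0,0,0,0,0,0.015]]'
python3 - <<'E'
from h import *
a=np.radians(23);c=np.array([583,-140.8]);t=c-96.6*np.array([np.cos(a),-np.sin(a)])
go(t[0],t[1],111.2,157); print(r.sense()['wrist_torque'].round(2))
E
```

```text
time: 15.98
tool_pos: [494.6, -103.3, 111.4]
tcp_rot: [-179.9, 0.0, 156.8]
ft_force: [0.6, -4.5, -5.1]
finger_gap: 18.5
grip_force: 108.9
t 16.0 tcp [ 494.6 -103.3  111.4] [-179.9    0.   156.8] gap 18.5 F [ 0.6 -4.5 -5.1] j6 -84
 shift(tool,mm) [0.5 0.  0.2] turn [-0.1  0.  -0.2]
[-0.68  0.14  0.29]
```

```bash
python3 -m handwheel '[[-0.0004,0.0084,0,0,0,5,0.015],[-0.0004,0.0084,0,0,0,5,0.015],[-0.0004,0.0084,0,0,0,5,0.015],[-0.0004,0.0084,0,0,0,5,0.015],[0,0,0,0,0,0,0.015]]'
python3 - <<'E'
from h import *
a=np.radians(43);c=np.array([583,-140.8]);t=c-96.6*np.array([np.cos(a),-np.sin(a)])
go(t[0],t[1],111.2,137); print(r.sense()['wrist_torque'].round(2))
p,d,k=snap('wrist'); u,v=map(int,proj(k,[583,-140.8,100])); print(u,v)
q,_,kt=snap('top'); U,V=map(int,proj(kt,[583,-140.8,100]))
a=cv2.resize(p,(640,400)); b=cv2.resize(q[V-45:V+45,U-45:U+45],(400,400),interpolation=cv2.INTER_CUBIC)
cv2.imwrite('pics/c5.png',np.hstack([a[:, :400] if u<320 else a[:,240:],b]))
E
```

```text
time: 16.4
tool_pos: [512.7, -75.5, 111.1]
tcp_rot: [-179.9, -0.0, 136.9]
ft_force: [-2.0, -4.9, -5.0]
finger_gap: 19.1
grip_force: 109.0
t 16.4 tcp [512.7 -75.5 111.1] [-179.9   -0.   136.9] gap 19.1 F [-2.  -4.9 -5. ] j6 -61
 shift(tool,mm) [ 0.6  0.2 -0.1] turn [-0.1 -0.  -0.1]
[-0.64  0.28  0.25]
327 425
```

View pics/c5.png

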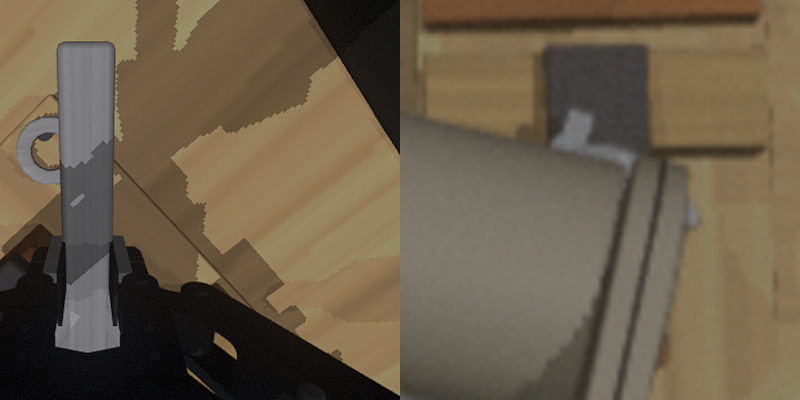

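The left half (wrist) shows the handle squarely between the fingers. In the right half (top) the arm hides the nut. I'll try the side camera for the tab.

```bash
python3 - <<'E'
from h import *
p,d,k=snap('side'); u,v=map(int,proj(k,[583,-140.8,95])); print(u,v)
cv2.imwrite('pics/s6.png',cv2.resize(p[v-60:v+60,u-80:u+80],None,fx=5,fy=5,interpolation=cv2.INTER_CUBIC))
P=cloud(k,d);x=P[...,0]-583;y=P[...,1]+140.8;R=np.hypot(x,y);m=(R>40)&(R<58)&(P[...,2]>75.8)&(P[...,2]<83)
print(np.histogram(np.degrees(np.arctan2(y,x))[m]%360,bins=np.arange(0,361,15))[0])
E
```

```text
319 177
[2 2 1 0 0 0 0 0 0 0 0 0 0 0 0 0 0 0 0 0 0 0 0 0]
```

View pics/s6.png

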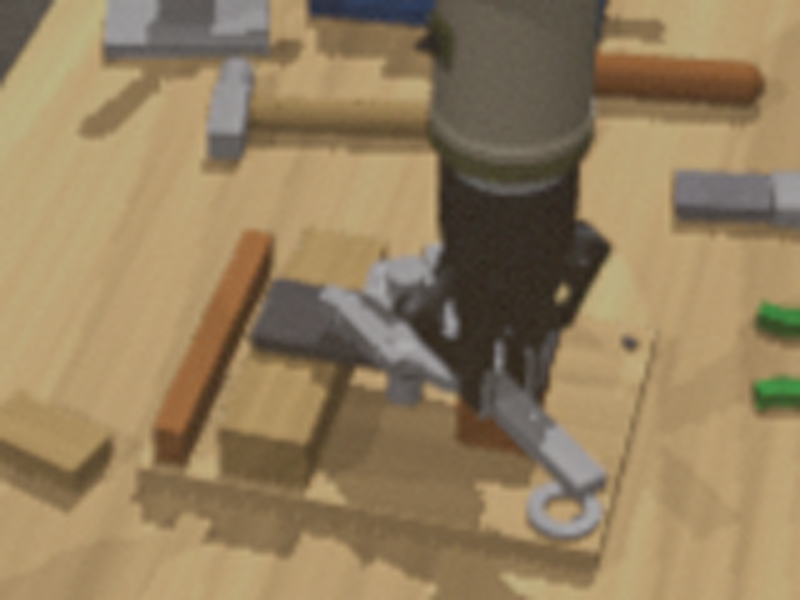

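The side view shows the wrench head on the nut, with the washer tab poking out below the near prong at crop (403,388).

```bash
python3 - <<'E'
from h import *
p,d,k=snap('side')
for q in((403,380),(403,400),(390,385),(418,388)):
    w=ray(k,239+q[0]/5,117+q[1]/5,77);print(q,w.round(1),np.hypot(w[0]-583,w[1]+140.8).round(1),np.degrees(np.arctan2(w[1]+140.8,w[0]-583)).round(1))
E
```

```text
(403, 380) [571.7 -92.8  77. ] 49.3 103.3
(403, 400) [567.5 -76.4  77. ] 66.2 103.5
(390, 385) [577.9 -86.7  77. ] 54.3 95.4
(418, 388) [561.6 -88.4  77. ] 56.6 112.2
```

```bash
python3 - <<'E'
from h import *
p,d,k=snap('side'); P=cloud(k,d)
for v in range(184,206):
    print(v,[tuple((P[v,u]-[583,-140.8,0]).round().astype(int)) for u in (316,318,320,322)], p[v,319].tolist())
E
```

```text
184 [(np.int64(2), np.int64(40), np.int64(102)), (np.int64(-4), np.int64(39), np.int64(103)), (np.int64(-10), np.int64(40), np.int64(105)), (np.int64(-34), np.int64(116), np.int64(176))] [153, 153, 157]
185 [(np.int64(0), np.int64(45), np.int64(103)), (np.int64(-6), np.int64(47), np.int64(106)), (np.int64(-10), np.int64(38), np.int64(100)), (np.int64(-16), np.int64(40), np.int64(103))] [155, 155, 158]
186 [(np.int64(-1), np.int64(49), np.int64(103)), (np.int64(-5), np.int64(44), np.int64(100)), (np.int64(-12), np.int64(47), np.int64(104)), (np.int64(-18), np.int64(47), np.int64(105))] [155, 155, 158]
187 [(np.int64(-1), np.int64(51), np.int64(101)), (np.int64(-8), np.int64(56), np.int64(107)), (np.int64(-13), np.int64(50), np.int64(102)), (np.int64(-19), np.int64(51), np.int64(105))] [150, 150, 154]
188 [(np.int64(-3), np.int64(57), np.int64(103)), (np.int64(-9), np.int64(59), np.int64(106)), (np.int64(-14), np.int64(55), np.int64(103)), (np.int64(-20), np.int64(55), np.int64(105))] [130, 131, 136]
189 [(np.int64(-4), np.int64(60), np.int64(102)), (np.int64(-10), np.int64(61), np.int
[... 2519 characters left out ...]
(21)), (np.int64(-8), np.int64(29), np.int64(22)), (np.int64(-14), np.int64(28), np.int64(23))] [78, 109, 133]
203 [(np.int64(3), np.int64(34), np.int64(19)), (np.int64(-3), np.int64(31), np.int64(19)), (np.int64(-9), np.int64(33), np.int64(22)), (np.int64(-15), np.int64(32), np.int64(22))] [73, 107, 131]
204 [(np.int64(1), np.int64(42), np.int64(24)), (np.int64(-4), np.int64(37), np.int64(20)), (np.int64(-10), np.int64(34), np.int64(19)), (np.int64(-16), np.int64(35), np.int64(22))] [74, 105, 128]
205 [(np.int64(1), np.int64(40), np.int64(18)), (np.int64(-5), np.int64(39), np.int64(18)), (np.int64(-12), np.int64(43), np.int64(23)), (np.int64(-16), np.int64(33), np.int64(16))] [71, 105, 127]
```

That piece is the stud's lower part (depth puts it at z 20–44 mm, r≈10 mm), not the tab. The tab is hidden under the wrench head, which fits about 35–40° of turn so far. Turning on to 66° in total.

```bash
python3 -m handwheel '[[-0.0004,0.0084,0,0,0,5,0.015],[-0.0004,0.0084,0,0,0,5,0.015],[-0.0004,0.0084,0,0,0,5,0.015],[-0.0004,0.0084,0,0,0,5,0.015],[-0.0002,0.005,0,0,0,3,0.015],[0,0,0,0,0,0,0.015],[0,0,0,0,0,0,0.015]]'
python3 - <<'E'
from h import *
a=np.radians(66);c=np.array([583,-140.8]);t=c-96.6*np.array([np.cos(a),-np.sin(a)])
go(t[0],t[1],111.2,114); print(r.sense()['wrist_torque'].round(2))
p,d,k=snap('wrist')
E
```

```text
time: 17.23
tool_pos: [543.6, -53.4, 110.8]
tcp_rot: [-179.9, -0.0, 114.1]
ft_force: [-3.7, -3.4, -3.2]
finger_gap: 18.9
grip_force: 109.2
t 17.2 tcp [543.6 -53.4 110.8] [-179.9   -0.   114.1] gap 18.9 F [-3.7 -3.4 -3.2] j6 -35
 shift(tool,mm) [ 0.7  0.5 -0.4] turn [-0.1 -0.   0.1]
[-0.58  0.59  0.41]
```

```bash
python3 -m handwheel '[[-0.0002,-0.0042,0,0,0,-2.5,0.015],[-0.0002,-0.0042,0,0,0,-2.5,0.015],[0,0,0,0,0,0,0.015],[0.010,0,0,0,0,0,0.015]]'
python3 -m handwheel '[[0.010,0,0,0,0,0,0.015],[0.010,0,0,0,0,0,0.015],[0.010,0,0,0,0,0,0.015],[0.010,0,0,0,0,0,0.015],[0.010,0,0,0,0,0,0.015],[0.010,0,0,0,0,0,0.015],[0.010,0,0,0,0,0,0.015],[0,0,0,0,0,0,0.015]]'
python3 - <<'E'
from h import *
go(500,40,150,114)
p,d,k=snap('side'); pickle.dump((p,d,k),open('s7.pkl','wb'))
P=cloud(k,d);x=P[...,0]-583;y=P[...,1]+140.8;R=np.hypot(x,y);m=(R>40)&(R<60)&(P[...,2]>75.8)&(P[...,2]<83)
print(np.histogram(np.degrees(np.arctan2(y,x))[m]%360,bins=np.arange(0,361,15))[0])
p,d,k=snap('top'); u,v=map(int,proj(k,[583,-140.8,95])); cv2.imwrite('pics/t7.png',cv2.resize(p[v-50:v+50,u-60:u+60],None,fx=5,fy=5,interpolation=cv2.INTER_CUBIC));pickle.dump((p,d,k),open('t7.pkl','wb'));print(u,v)
P=cloud(k,d);x=P[...,0]-583;y=P[...,1]+140.8;R=np.hypot(x,y);m=(R>40)&(R<60)&(P[...,2]>75.8)&(P[...,2]<83)
print(np.histogram(np.degrees(np.arctan2(y,x))[m]%360,bins=np.arange(0,361,15))[0])
E
```

```text
time: 17.62
tool_pos: [534.6, -52.5, 112.6]
tcp_rot: [179.9, 0.5, 118.9]
ft_force: [13.7, -30.7, -8.7]
finger_gap: 18.3
grip_force: 108.4
time: 18.28
tool_pos: [497.1, 14.8, 111.0]
tcp_rot: [-180.0, -0.1, 119.0]
ft_force: [-0.8, 0.1, -3.7]
finger_gap: 19.2
grip_force: 109.1
t 18.3 tcp [497.1  14.8 111. ] [-1.80e+02 -1.00e-01  1.19e+02] gap 19.2 F [-0.8  0.1 -3.7] j6 -33
 shift(tool,mm) [ 20.6  14.8 -38.9] turn [-0.  -0.1  5. ]
[3 3 2 0 0 0 0 0 0 0 0 0 0 0 0 0 0 0 0 0 0 0 1 3]
342 183
[11 12  1  0  0  0  0  0 26 12 16 11  8 16  0  0  0  0  0  0  0  3  8  8]
```

View pics/t7.png

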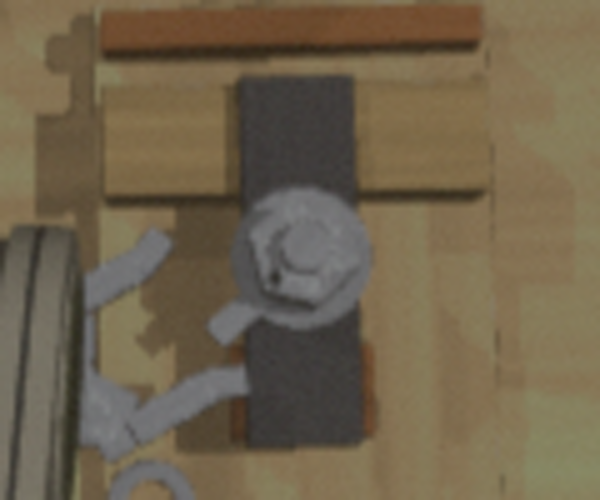

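The top crop shows the wrench off the nut, the stud at (305,243), the dot at (273,278) and the tab end at (225,328). Now the tab angle.

```bash
python3 - <<'E'
from h import *
p,d,k=pickle.load(open('t7.pkl','rb'))
for n,q,z in(('dot',(273,278),110),('tab',(225,328),78),('tab in',(240,318),78)):
    w=ray(k,282+q[0]/5,133+q[1]/5,z);print(n,w.round(1),np.hypot(w[0]-582.7,w[1]+140.8).round(1),np.degrees(np.arctan2(w[1]+140.8,w[0]-582.7)).round(1))
E
```

```text
dot [ 569.2 -127.1  110. ] 19.2 134.6
tab [ 549.6 -105.2   78. ] 48.7 132.9
tab in [ 554.2 -112.4   78. ] 40.2 135.0
```

```bash
cat >> h.py <<'E'
def prong(p,d,k,ang,zt=104):
    """ang: guess of wrench x direction; edges of the prongs in TCP-centred frame"""
    s=r.sense()['tool_pos'];P=cloud(k,d);g=p.max(2);m=(abs(P[...,2]-zt)<5)&(g>60)
    vv,uu=np.where(m);W=np.array([ray(k,u,v,zt)[:2] for u,v in zip(uu,vv)])-s[:2]
    def fr(a):
        a=np.radians(a);return W@np.array([[np.cos(a),-np.sin(a)],[np.sin(a),np.cos(a)]])
    L=fr(ang);ok=(L[:,0]>75)&(L[:,0]<130)&(abs(L[:,1])<65);L=L[ok]
    for sg in(1,-1):
        rows=[(x,L[(abs(L[:,0]-x)<1.5)&(L[:,1]*sg>0)][:,1]) for x in range(82,112,3)]
        rows=[(x,y.min(),y.max()) for x,y in rows if len(y)>2]
        if len(rows)>3:
            A=np.array(rows);print('side',sg,'slope deg lo/hi',np.degrees(np.arctan(np.polyfit(A[:,0],A[:,1],1)[0])).round(1),np.degrees(np.arctan(np.polyfit(A[:,0],A[:,2],1)[0])).round(1)); print(A[::2].round(1).tolist())
    print('tip',L[:,0].max().round(1))
E
python3 - <<'E'
from h import *
prong(*pickle.load(open('t7.pkl','rb')),-61)
E
```

```text
side 1 slope deg lo/hi 1.1 1.1
[[82.0, 25.7, 39.3], [88.0, 25.4, 39.0], [94.0, 25.1, 38.8], [100.0, 24.9, 40.5], [106.0, 25.4, 40.2]]
side -1 slope deg lo/hi 0.1 -0.7
[[82.0, -40.7, -25.3], [88.0, -41.0, -25.6], [94.0, -41.3, -25.9], [100.0, -40.8, -26.2], [106.0, -41.1, -25.6]]
tip 125.4
```

Washer is at ~47° (0.81 rad): inside the window, but close to the lower limit. There is time, so I'll swing the wrench back about the axis, re-engage and add ~10°.

```bash
python3 -m handwheel '[[-0.0008,-0.0164,0,0,0,-5.3,0.015],[-0.0008,-0.0164,0,0,0,-5.3,0.015],[-0.0008,-0.0164,0,0,0,-5.3,0.015],[0,0,0,0,0,0,0.015],[0,0,0,0,0,0,0.015],[0,0,0,0,0,0,0.015]]'
python3 - <<'E'
from h import *
p,d,k=snap('top');s=r.sense();v=np.array([583,-140.8])-s['tool_pos'][:2];a=np.radians(s['tcp_rot'][2]);print(s['tool_pos'],s['tcp_rot'],'axis in tool',v@[np.cos(a),np.sin(a)],v@[np.sin(a),-np.cos(a)])
prong(p,d,k,s['tcp_rot'][2]-180)
E
```

```text
time: 18.88
tool_pos: [459.7, -16.8, 111.7]
tcp_rot: [180.0, 0.0, 134.7]
ft_force: [-0.2, -0.3, -4.9]
finger_gap: 18.8
grip_force: 109.3
[459.70904127 -16.67966066 111.60599963] [1.79961737e+02 3.54148481e-02 1.34749853e+02] axis in tool -174.94709970336055 0.17733851459482253
side 1 slope deg lo/hi 3.3 -2.2
[[82.0, 24.4, 39.2], [88.0, 26.0, 39.1], [94.0, 25.9, 39.1], [100.0, 24.2, 39.0], [106.0, 25.8, 39.0]]
side -1 slope deg lo/hi 1.9 1.0
[[82.0, -40.9, -27.9], [88.0, -41.0, -26.4], [94.0, -41.1, -26.4], [100.0, -41.2, -26.5], [106.0, -41.3, -26.6]]
tip 126.1
```

```bash
python3 -m handwheel '[[-0.010,0.0011,0,0,0,0,0.015],[-0.010,0,0,0,0,0,0.015],[-0.010,0,0,0,0,0,0.015],[-0.010,0,0,0,0,0,0.015],[-0.010,0,0,0,0,0,0.015],[-0.010,0,0,0,0,0,0.015],[0,0,0,0,0,0,0.015]]'
python3 -m handwheel '[[-0.008,0,0,0,0,0,0.015],[-0.008,0,0,0,0,0,0.015],[-0.004,0,0,0,0,0,0.015],[0,0,0,0,0,0,0.015],[0,0,0,0,0,0,0.015]]'
```

```text
time: 19.52
tool_pos: [503.6, -60.1, 111.5]
tcp_rot: [180.0, 0.1, 134.8]
ft_force: [-0.1, -0.6, -3.4]
finger_gap: 18.7
grip_force: 109.3
time: 19.93
tool_pos: [516.2, -72.7, 111.3]
tcp_rot: [-180.0, -0.0, 134.9]
ft_force: [-0.5, -0.2, -4.2]
finger_gap: 19.0
grip_force: 109.3
```

```bash
python3 -m handwheel '[[-0.0004,0.0083,0,0,0,5,0.015],[-0.0004,0.0083,0,0,0,5,0.015],[-0.0004,0.0083,0,0,0,5,0.015],[-0.0004,0.0083,0,0,0,5,0.015],[-0.0004,0.0083,0,0,0,5,0.015],[-0.0004,0.0083,0,0,0,5,0.015],[0,0,0,0,0,0,0.015],[0,0,0,0,0,0,0.015]]'
```

```text
time: 20.6
tool_pos: [558.4, -48.7, 110.8]
tcp_rot: [-179.9, 0.0, 104.9]
ft_force: [-1.9, -4.3, -3.6]
finger_gap: 18.7
grip_force: 109.4
```

```bash
python3 -m handwheel '[[-0.0002,-0.0042,0,0,0,-2.5,0.015],[-0.0004,-0.0083,0,0,0,-5,0.015],[-0.0003,-0.0050,0,0,0,-3,0.015],[0,0,0,0,0,0,0.015],[0.005,0,0,0,0,0,0.015]]'
python3 -m handwheel '[[0.010,0,0,0,0,0,0.015],[0.010,0,0,0,0,0,0.015],[0.010,0,0,0,0,0,0.015],[0.010,0,0,0,0,0,0.015],[0.010,0,0,0,0,0,0.015],[0.010,0,0,0,0,0,0.015],[0.015,0,0,0,0,0,0.015],[0,0,0,0,0,0,0.015]]'
python3 - <<'E'
from h import *
go(500,40,150,114)
p,d,k=snap('top');pickle.dump((p,d,k),open('t8.pkl','wb'))
P=cloud(k,d);R=np.hypot(P[...,0]-582.7,P[...,1]+140.8);A=np.degrees(np.arctan2(P[...,1]+140.8,P[...,0]-582.7))
# grey (washer/tab) vs wood / dark strap between r=40 and 54 at tab height
w=np.array([[ (a,rr)+tuple(map(float,proj(k,[582.7+rr*np.cos(np.radians(a)),-140.8+rr*np.sin(np.radians(a)),78]))) for a in range(70,180,4)] for rr in (42,46,50)])
for q in w: print(int(q[0,1]),[(int(a),p[int(round(v)),int(round(u))].tolist(),int(P[int(round(v)),int(round(u)),2])) for a,_,u,v in q])
E
```

```text
time: 21.02
tool_pos: [540.7, -50.3, 111.5]
tcp_rot: [180.0, 0.0, 115.2]
ft_force: [-0.4, 0.5, -3.4]
finger_gap: 18.8
grip_force: 109.3
time: 21.68
tool_pos: [507.2, 20.2, 111.0]
tcp_rot: [-180.0, -0.1, 115.4]
ft_force: [-0.6, 0.7, -4.2]
finger_gap: 18.7
grip_force: 109.3
t 21.7 tcp [507.2  20.2 111. ] [-1.800e+02 -1.000e-01  1.154e+02] gap 18.7 F [-0.6  0.7 -4.2] j6 -29
 shift(tool,mm) [ 21.    2.  -38.9] turn [-0.  -0.1  1.4]
42 [(70, [51, 70, 83], 25), (74, [52, 71, 84], 20), (78, [54, 73, 86], 20), (82, [49, 70, 83], 21), (86, [51, 71, 86], 21), (90, [58, 80, 95], 25), (94, [59, 81, 97], 23), (98, [59, 81, 95], 23), (102, [59, 80, 95], 20), (106, [59, 80, 94], 20), (110, [83, 90, 100], 16), (114, [99, 98, 99], 77), (118, [112, 110, 112], 76), (122, [118, 115, 114], 79), (126, [117, 115, 115], 76), (130, [99, 104, 107], 82), (134, [59, 81, 97], 20), (138, [49, 66, 78], 20), (142, [47, 52, 57], 71), (146, [59, 60, 62], 73), (150, [60, 62, 64], 73), (154, [56, 59, 60], 74), (158, [58, 59, 61], 76), (162, [58, 60, 62], 72), (166, [59, 61, 63], 76), (170, [57, 60, 64], 72), (174, [61,
[... 756 characters left out ...]
, [54, 71, 84], 19), (74, [53, 71, 85], 18), (78, [51, 70, 83], 17), (82, [52, 71, 84], 18), (86, [54, 72, 86], 23), (90, [58, 79, 93], 22), (94, [58, 81, 95], 20), (98, [57, 79, 94], 20), (102, [58, 80, 95], 18), (106, [57, 78, 92], 20), (110, [60, 79, 95], 23), (114, [100, 104, 109], 76), (118, [118, 117, 116], 77), (122, [118, 116, 116], 79), (126, [119, 117, 118], 78), (130, [73, 83, 93], 20), (134, [60, 81, 96], 18), (138, [61, 83, 97], 17), (142, [54, 75, 89], 21), (146, [38, 50, 64], 63), (150, [56, 61, 62], 76), (154, [59, 62, 65], 74), (158, [60, 60, 62], 70), (162, [58, 60, 63], 72), (166, [57, 59, 61], 75), (170, [58, 59, 64], 74), (174, [58, 61, 63], 75), (178, [60, 63, 64], 77)]
```

Tab centre is now at 121°, so the washer is at ≈59° (1.03 rad), one flat. I'll lift the wrench and carry it back to its old place on the mat.

```bash
python3 -m handwheel '[[0,0,-0.015,0,0,0,0.015],[0,0,-0.020,0,0,0,0.015],[0.015,0.0104,-0.01,0,0,0,0.015],[0.023,0.0204,0,0,0,0,0.015],[0.023,0.0204,0,0,0,0,0.015],[0.023,0.0204,0,0,0,0,0.015],[0.018,0.0204,0,0,0,0,0.015],[0.013,0.010,0,0,0,0,0.015]]'
python3 -m handwheel '[[0,0,0,0,0,-4,0.015],[0,0,0,0,0,-7,0.015],[0,0,0,0,0,-7,0.015],[0,0,0,0,0,-7,0.015],[0,0,0,0,0,-7,0.015],[0,0,0,0,0,-7,0.015],[0,0,0,0,0,-7,0.015],[0,0,0,0,0,-7,0.015]]'
python3 -m handwheel '[[0,0,0,0,0,-7,0.015],[0,0,0,0,0,-5,0.015],[0,0,0,0,0,-2,0.015],[0,0,0,0,0,0,0.015],[0,0,0,0,0,0,0.015]]'
python3 - <<'E'
from h import *
p,d,k=snap('top');s=r.sense();go(550,168.4,25,182.2);prong(p,d,k,s['tcp_rot'][2]-180,148)
E
```

```text
time: 22.4
tool_pos: [552.5, 167.7, 156.6]
tcp_rot: [179.9, -0.0, 115.4]
ft_force: [-0.7, -0.3, -4.5]
finger_gap: 18.5
grip_force: 109.3
time: 23.07
tool_pos: [551.5, 165.1, 156.2]
tcp_rot: [-180.0, 0.0, 168.7]
ft_force: [-0.4, -0.1, -3.0]
finger_gap: 18.8
grip_force: 109.3
time: 23.48
tool_pos: [551.5, 165.1, 156.3]
tcp_rot: [-180.0, 0.0, -177.7]
ft_force: [-0.1, 0.5, -3.4]
finger_gap: 18.9
grip_force: 109.3
t 23.5 tcp [551.4 165.2 156.2] [-180.    -0.  -177.7] gap 18.8 F [ 0.2 -0.5 -4.1] j6 -81
 shift(tool,mm) [  1.3   3.3 131.2] turn [-0.  -0.   0.1]
side 1 slope deg lo/hi 0.5 13.9
[[82.0, 24.4, 26.7], [88.0, 24.3, 28.7], [94.0, 26.3, 28.6], [100.0, 23.9, 30.6], [106.0, 23.7, 32.6]]
side -1 slope deg lo/hi 3.3 -2.0
[[82.0, -42.3, -26.7], [88.0, -42.4, -26.9], [94.0, -40.5, -27.1], [100.0, -40.7, -27.3], [106.0, -40.9, -27.5]]
tip 125.6
```

Good. Descending gently to just above the mat, then to touch.

```bash
python3 -m handwheel '[[0,0.0033,0.015,0,0,0,0.015],[0,0,0.025,0,0,0,0.015],[0,0,0.025,0,0,0,0.015],[0,0,0.025,0,0,0,0.015],[0,0,0.015,0,0,0,0.015],[0,0,0.012,0,0,0,0.015],[0,0,0.006,0,0,0,0.015],[0,0,0,0,0,0,0.015]]'
python3 -m handwheel '[[0,0,0.003,0,0,0,0.015],[0,0,0.003,0,0,0,0.015],[0,0,0.001,0,0,0,0.015],[0,0,0,0,0,0,0.015],[0,0,0,0,0,0,0.015]]'
```

```text
time: 24.2
tool_pos: [550.4, 168.4, 32.0]
tcp_rot: [-180.0, -0.1, -177.7]
ft_force: [-0.8, 0.7, -4.5]
finger_gap: 18.8
grip_force: 109.3
time: 24.62
tool_pos: [551.6, 168.7, 26.9]
tcp_rot: [180.0, 0.0, -177.6]
ft_force: [0.1, 0.6, -3.7]
finger_gap: 19.0
grip_force: 109.3
```

```bash
python3 -m handwheel '[[0,0,0.001,0,0,0,0.015],[0,0,0.001,0,0,0,0.015],[0,0,0.001,0,0,0,0.015],[0,0,0,0,0,0,0.015],[0,0,0,0,0,0,0.015]]'
```

```text
time: 25.03
tool_pos: [551.7, 168.7, 25.0]
tcp_rot: [180.0, 0.0, -177.6]
ft_force: [-6.8, -1.9, 10.3]
finger_gap: 18.9
grip_force: 111.3
```

On the mat (force turned to +10 N). Release slowly and rise.

```bash
python3 -m handwheel '[[0,0,-0.0005,0,0,0,0.015],[0,0,0,0,0,0,0.024],[0,0,0,0,0,0,0.030],[0,0,0,0,0,0,0.045],[0,0,0,0,0,0,0.06],[0,0,0,0,0,0,0.0854],[0,0,0,0,0,0,0.0854],[0,0,0,0,0,0,0.0854]]' 20
python3 -m handwheel '[[0,0,0,0,0,0,0.0854],[0,0,-0.005,0,0,0,0.0854],[0,0,-0.02,0,0,0,0.0854],[0,0,-0.04,0,0,0,0.0854],[0,0,-0.04,0,0,0,0.0854],[0,0,-0.04,0,0,0,0.0854],[-0.03,0,-0.03,0,0,0,0.0854],[-0.03,0,-0.02,0,0,0,0.0854]]'
python3 -m handwheel '[[0,0,0,0,0,0,0.0854],[0,0,0,0,0,0,0.0854],[0,0,0,0,0,0,0.0854]]'
python3 - <<'E'
from h import *
p,d,k=snap('wrist','w9'); go(600,168,240,182)
for w in wrench(p,d,k,18): pass
P=cloud(k,d);m=(abs(P[...,0]-567)<105)&(abs(P[...,1]-170)<42)&(P[...,2]>12)&(P[...,2]<30)&(p.max(2)>60);Q=P[m]
print('plane',np.linalg.lstsq(np.c_[Q[:,:2]-[567,170],np.ones(len(Q))],Q[:,2],rcond=None)[0])
p,d,k=snap('top','t9');P0=pickle.load(open('top0.pkl','rb'))[0]
w=np.abs(p.astype(int)-P0).max(2)
for n,(u,v) in dict(offcut=(305,110),glue=(235,103),mallet=(447,155),brush=(450,275),leg=(488,218),tape=(175,305),spare=(312,233),small=(164,185)).items(): print(n,np.median(w[v-14:v+15,u-12:u+13]))
E
```

```text
time: 25.7
tool_pos: [551.3, 168.6, 23.8]
tcp_rot: [-180.0, -0.0, -177.6]
ft_force: [-0.4, -0.7, -0.7]
finger_gap: 85.1
grip_force: 0.0
time: 26.37
tool_pos: [611.7, 171.6, 223.8]
tcp_rot: [179.9, 0.3, -177.6]
ft_force: [0.7, -0.2, 1.0]
finger_gap: 85.3
grip_force: 0.0
time: 26.62
tool_pos: [609.9, 171.0, 217.3]
tcp_rot: [-180.0, -0.1, -177.6]
ft_force: [-0.8, 0.6, -0.9]
finger_gap: 85.3
grip_force: 0.0
t 26.7 tcp [609.3 170.9 216.6] [-180.    -0.2 -177.6] gap 85.6 F [-1.1 -0.9 -0.6] j6 -81
 shift(tool,mm) [  9.4  -2.6 -23.4] turn [-0.  -0.2  0.4]
[  89    0   43  266 1385] rect [591.6 -38.8] [255.2   7.1] 0.12 z 16.0
[ 285    7   86  230 7866] rect [569.2 170.2] [215.6  89. ] 2.3 z 18.8
[ 418   71   76  183 4275] rect [598.8 306.4] [ 61.1 180.8] 86.14 z 18.5
plane [-4.56164104e-04 -1.42278945e-05  1.87546886e+01]
offcut 2.0
glue 2.0
mallet 2.0
brush 2.0
leg 3.0
tape 14.0
spare 3.0
small 33.0
```

View pics/t9.png

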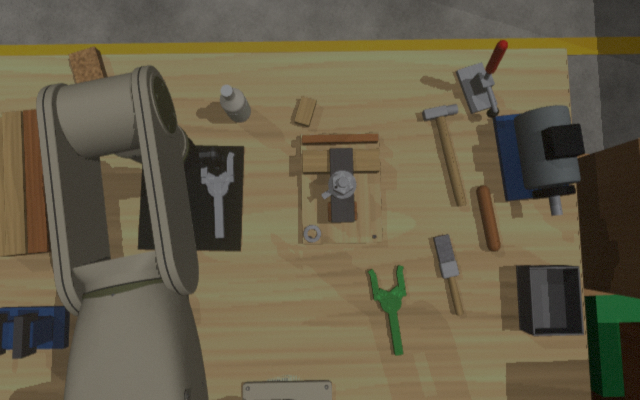

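The final view shows the wrench flat on the mat at (217,195), the tab at (327,196), and the visible bystanders unmoved. The arm hides the small wrench here, but the wrist depth view puts it where it was, within about 5 mm. Handing in.

```bash
python3 -c "
from bench import r; print(r.hand_in())"
```

```text
the job is handed in; nothing more can be done
None
```

The job is handed in (no verdict came back): I ran the nut down by hand to finger-tight, then tightened it with the large wrench to a measured 59° (about 1.03 rad, one flat), and the wrench is back flat on the mat with nothing else seen to have moved.

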